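# Seat and clamp the reaction vessel lid

## Task

The lid of the small steel reaction vessel has been put on out of line, so it is perched on the tips of the three studs. Turn it by the tab on its rim until the holes match the studs and it drops over them, press it down fully home against its stiff gasket, and then swing the hold-down arm in over the lid's rim as far as its stop. Leave the two bottles, the beaker and the jar beside it standing where they are.

Things in the scene. Friction and masses are not known exactly. Their poses are not given: they have to be found in the camera images.
- vessel: Steel reaction vessel, fixed: body 96 mm across, 124 mm foot, round flange 140 mm across with its face 110 mm above the bench. Origin: centre of underside, z up. A lug 22 mm wide sticks out of the flange to 90 mm from the centre below each stud (azimuths 90, 210, 330 deg from the vessel's x), so stud directions show from above. A drain stub points along -x to 82 mm. Lid guided by the mouth.
- seat (a point): Centre of the flange face, on the vessel's axis, 110 mm above the bench, axes as the vessel's: where the lid's origin is when home. Round it a black gasket ring 68 mm across stands 5 mm proud of the face. It is stiff: it stops the dropped lid 5 mm short, goes down flush under a push of 4 to 12 N on the lid (beyond the lid's weight), then stays down.
- stud (a point): Centre of the flat tip of the stud at vessel azimuth 90 deg. The three alike steel studs (azimuths 90, 210, 330 deg, on a circle of radius 54 mm) are 8 mm thick, taper to 5 mm in the last 3 mm and stand 14 mm above the flange face. Before the lid drops they are hidden from above beneath it; when it is home they stand 6 mm above its top.
- lid: Loose round aluminium lid, 140 mm across, 8 mm thick, 0.3 to 0.5 kg, perched on the stud tips. Origin: centre of the plate's underside, z up. Three 12 mm holes at lid azimuths 90, 210, 330 deg on radius 54 mm: it fits at yaw 0, 120 or 240 deg from the vessel's, any will do. A plug below it, 26 mm deep, 48.4 mm across, already sits in the vessel's 50 mm mouth and centres it (0.8 mm play).
- boss (a point): Centre of the flat top (26 mm across) of the round boss in the middle of the lid, 28 mm above the lid's origin: the place to press the lid down. It is 152 mm above the bench while the lid is perched, 143 mm after the drop, 138 mm when fully home.
- tab (a point): Centre of the top of the tab by which the lid is turned: a flat ear 16 mm wide and 14 mm thick that sticks out of the lid's rim at lid azimuth 90 deg, to 98 mm from the lid's centre, its underside level with the lid's. This point is 83 mm from the lid's centre, 14 mm above the lid's origin. Pushed on its side it turns the lid with some 1 to 5 N; the lid drops 9 mm when the holes match.
- clamp (a joint): Angle of the hold-down arm, rad: 0 = open, pi/2 = shut at its stop. Pivot: vertical, 92 mm from the vessel's axis at vessel azimuth 270 deg. At 0 the arm points along the vessel's x; it shuts counter-clockwise seen from above, until it points to the vessel's axis with its end over the lid's rim. Starts at 0 to 0.35; light friction (0.06 N m), stays where left.
- clamp_knob (a point): Centre of the top of the arm's black upright knob, 163.5 mm above the bench, 40 mm from the pivot; 16 mm thick (10 mm at its neck), 35 mm tall. The flat steel arm under it is 16 mm wide, 8 mm thick, reaches 50 mm from the pivot, underside 10.5 mm above the flange face: it passes 2.5 mm over the lid once that is fully home, else it runs against the lid's edge.
- bottle_a: Glass bottle with blue cap, 68 mm across, 135 mm tall, beside the vessel; origin at the centre of its base.
- bottle_b: The same kind of bottle, 68 mm across, 135 mm tall; origin at the centre of its base.
- beaker: Glass beaker 66 mm across, 85 mm tall; origin at the centre of its base.
- jar: Small white jar 48 mm across, 50 mm tall; origin at the centre of its base.

How it is judged:
On the way:
1. the lid is fully home on the flange, over all three studs (z of lid in the frame of vessel between 0.107 and 0.112 m and horizontal distance between lid and vessel below 0.004 m and angle between lid's own z axis and vertical below 0.03 rad), for 0.2 s.
At the end, for the whole second after the job is handed in: The lid is over the three studs and fully home: within 2 mm of the flange face in height, 4 mm of the axis, level within 0.03 rad, at rest; the hold-down arm is shut over its rim (joint above 1.40 rad) and at rest; bottles, beaker and jar stand within 30 mm of where they were (all of step 1 and value of joint clamp above 1.4 rad and linear speed of lid below 0.02 m/s and velocity of joint clamp below 0.1 rad/s); the robot touches nothing.
It fails at once if a bottle, the beaker or the jar is shifted by more than 30 mm or tipped (distance of any of bottle_a, bottle_b, beaker, jar from where it was at the start of the episode above 0.03 m or angle between any of bottle_a, bottle_b, beaker, jar's own z axis and vertical above 0.4 rad).
It also fails if it takes over 58 s, if anything falls off the work surface, if the arm or the gripper's body presses on something with over 40 N, if the wrist force passes 120 N, or if a joint passes its speed limit or range.

## Robot

A 6-joint arm with a two-finger parallel gripper is mounted at the origin on the work surface. World frame = base frame: x ahead of the robot, y to its left, z up, the work surface at z = 0. Lengths are in m, angles in rad, forces in N, time in s.
With the tool pointing down it reaches from about 0.375 to 0.925 m from the base axis. Payload 5.7 kg.
Tool frame: the origin (TCP) lies at the very end of the fingers, on their centre line; the grasp point (between the pads) lies 19 mm behind it; z points along the fingers, y is the direction in which the jaws open and shut (so a half turn about z gives the same grasp; the last joint's range is limited). The gripper opens to 88 mm and grips with 3 to 60 N. Pads are 20 mm wide; open, the fingers measure 115 mm over their backs; the gripper's body (75 mm by 178 mm) begins 61 mm behind the grasp point.
Start: joints at [-1.235, 0.359, 1.51, -0, 1.272, -0.115], TCP at [0.261, -0.54, 0.223] pointing down, gripper open.
Joint ranges: [-2.97, 2.97], [-1.01, 2.36], [0.21, 2.38], [-0.96, 4.11], [0.2, 2.71], [-2.98, 2.98]. Speed limits (rad/s): [2.39, 2.39, 3.14, 3.14, 3.14, 3.14].

## Interface

Orientations are given as a rotation vector (axis times angle).
In Python, from station import * gives the robot as it stands. The module is installed in compiled form; this text tells all that it offers.
- The arm moves only by the shell command python3 -m crank 'ROWS' [FORCE]. ROWS is JSON, a list of rows, each a list of 5 numbers: the gripper command: -1 is fully open, 1 is shut, values between are in proportion, then the shift along the tool's x, y, z in units of 40 mm (1.0 is 40 mm), then the turn about the tool's z in rad. A call has 1 to 12 rows; each row shifts and turns the commanded pose from where the row before left it, along the tool's axes as they then stand; what a row does not reach is not made up. A row lasts 1/10 s, in which the tool goes at most 50 mm and 8.59 degrees, less where a joint would pass 70% of its speed; a pose out of reach is approached as far as the arm can. A call is refused whole if a number of a shift passes 1 or a number of a turn 0.15, either way. A call with a gripper value outside its range is refused whole. The fingers move at their own pace and stop on an object; FORCE is the grip in N (left out, the last holds). Time passes only in rows, so rows that do not move let the fingers close. It gives the time, the measured TCP pose, the force and the opening at its end, in the units of the state.
- get_state(): the state, without advancing time (a new reading comes with each control period).
- camera(name): name is "scene" or "top" or "wrist"; returns the picture (480x640x3 uint8, red, green, blue); there is no depth.
- get_calibration(name): a dict with "intrinsics" (3x3 intrinsics, pixels), "pose" (4x4, takes a point from camera to world coordinates). Camera axes: x right, y down, z forward; pixel columns grow to the right and rows downward; lengths in m; the calibration is good to about 2 mm. A picture is of the moment at which its call begins: read the wrist's pose just before it. get_calibration takes no time and is no camera call; for the wrist camera it gives the pose at the moment of the call.
- close_job(): hands the job in, once; it reports no verdict.
The state is a dict: "time_s": time; "joint_pos": joint angles; "dq": joint speeds; "effort": joint torques, N m; "position": TCP position; "eef_rot": TCP orientation; "ft_force": force on the tool from outside, world axes, zero at the start; "wrist_torque": the same for the moment, N m; "grip_width": finger opening in m.
Only numpy, scipy, OpenCV 4.12 (cv2) and the standard library are available. Lean on these libraries where they do the work, as an engineer would, in place of code of your own. Each camera call takes 0.05 s, during which the arm holds its last target. There are 200 camera calls.

## Working session

There is one attempt and no reset: what is moved stays moved. The work goes in short steps, Python scripts to look and compute and a shell command to move; the robot and the scene stay as the last step left them, time stands still between calls to the robot, and variables do not carry over. Pictures are saved under pics/ and viewed, about 8 in all and at most 12, crops included, and the job is handed in when it is done.

```bash
mkdir -p pics
python3 - <<'E'
from station import *
import cv2, numpy as np
for n in ["top","scene"]:
    im=camera(n); cv2.imwrite(f"pics/{n}0.png",im[:,:,::-1])
    c=get_calibration(n); print(n,np.round(c["intrinsics"],1).tolist(),np.round(c["pose"],4).tolist())
s=get_state(); print({k:np.round(v,3).tolist() for k,v in s.items()})
E
```

```text
top [[612.8, 0.0, 325.3], [0.0, 612.8, 239.2], [0.0, 0.0, 1.0]] [[0.0063, -0.9826, 0.1854, 0.4088], [-0.9998, -0.01, -0.0186, 0.0971], [0.0201, -0.1853, -0.9825, 1.2027], [0.0, 0.0, 0.0, 1.0]]
scene [[618.1, 0.0, 318.1], [0.0, 618.1, 231.9], [0.0, 0.0, 1.0]] [[-0.8494, 0.3176, -0.4216, 1.0598], [0.5278, 0.5131, -0.6768, 0.826], [0.0014, -0.7974, -0.6035, 0.7877], [0.0, 0.0, 0.0, 1.0]]
{'time_s': 0.1, 'joint_pos': [-1.235, 0.359, 1.511, -0.0, 1.272, -0.115], 'dq': [0.002, -0.001, -0.002, 0.0, -0.001, 0.001], 'effort': [-0.0, -51.635, -27.141, 0.068, 0.028, -0.0], 'position': [0.261, -0.539, 0.222], 'eef_rot': [-3.061, -0.702, 0.0], 'ft_force': [-0.265, 0.22, -0.73], 'wrist_torque': [0.032, -0.011, -0.025], 'grip_width': 0.088}
```

View pics/top0.png

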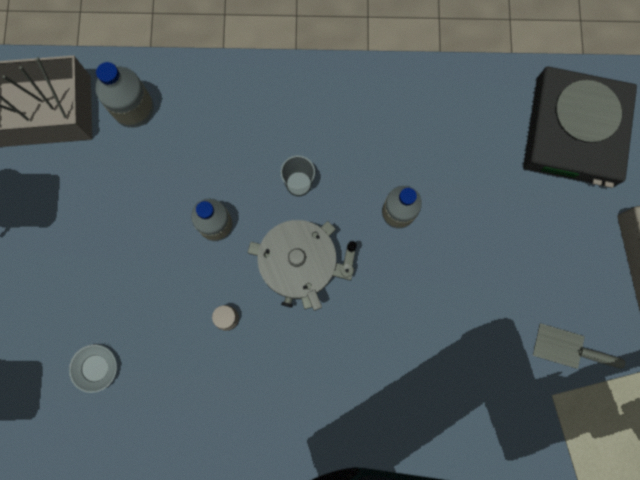

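View pics/scene0.png

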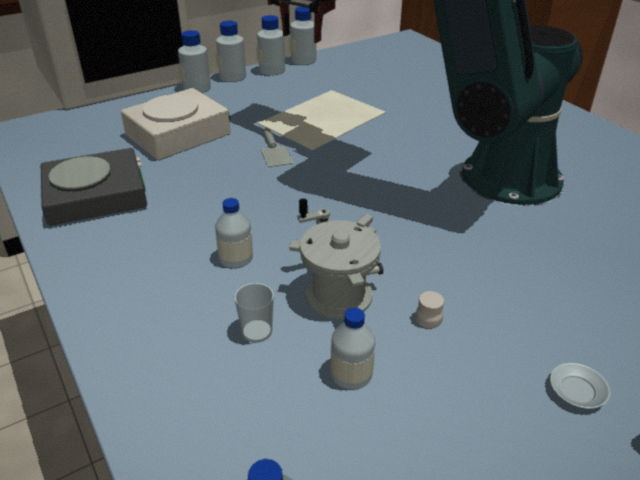

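The top view shows the lid at about (297,259), the beaker at (298,177), bottles at (210,215) and (402,205), and the jar at (224,317). The clamp pivot is near (347,270) with its knob at (352,246). The tab or lugs are at (310,300), (255,250), (330,230). I'll enlarge it.

Run:
```python
import cv2
im=cv2.imread("pics/top0.png")[205:325,235:375]
cv2.imwrite("pics/c1.png",cv2.convertScaleAbs(cv2.resize(im,None,fx=5,fy=5,interpolation=cv2.INTER_CUBIC),alpha=1.3))
```

```text
(no output)
```

View pics/c1.png

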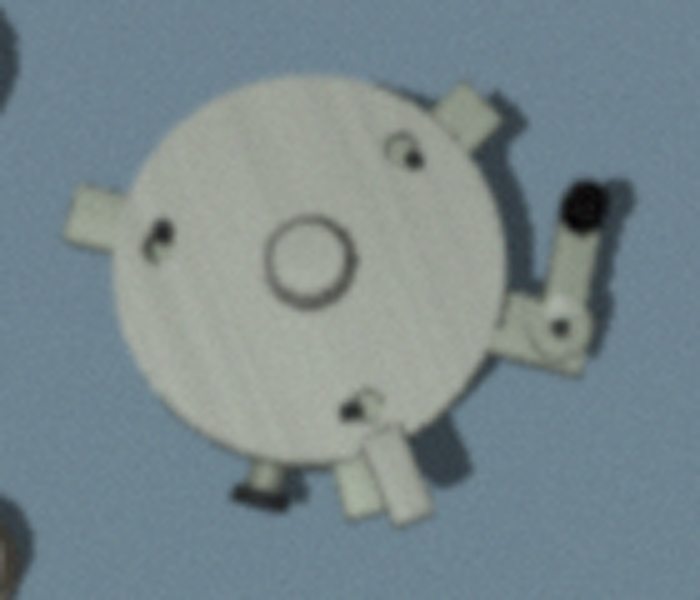

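The crop shows the boss at (310,262), the tab from (385,432) to (410,520), and lugs at (95,217), (470,115), (357,490). The stub is at (262,490), the clamp pivot at (560,325) and the knob at (583,208). The tab sits about 10° counter-clockwise of the 210° lug.

```bash
cat > h.py <<'E'
import numpy as np
from station import *
def ray(name,px,z,cal=None):
    c=cal or get_calibration(name);T=np.array(c["pose"]);d=T[:3,:3]@np.linalg.inv(c["intrinsics"])@[px[0],px[1],1.]
    return T[:3,3]+d*(z-T[2,3])/d[2]
def az(v): return np.degrees(np.arctan2(v[1],v[0]))
E
python3 - <<'E'
from h import *
f=lambda p,z: ray("top",(235+p[0]/5,205+p[1]/5),z)
b=f((310,262),.152);print("boss",b)
P=[f(p,.110) for p in [(83,215),(485,104),(360,503)]]
# lug outer part centre
for p,a in zip(P,(90,330,210)): v=(p-b)[:2];print("lug",p,np.hypot(*v)*1e3,az(v)-a)
for n,p,z,a in [("pivot",(560,325),.1285,270),("tabmid",(397,478),.138,None),("tabend",(410,520),.138,None),("knob",(583,205),.1635,None),("stub",(262,495),.06,180)]:
    q=f(p,z);v=(q-b)[:2];print(n,q,np.hypot(*v)*1e3,az(v)-(a or 0))
for n,p,z in [("beaker",(298,160),.085),("bB",(407,196),.135),("bA",(205,210),.135),("jar",(224,314),.05)]: print(n,ray("top",p,z))
print(f((583,205),.1635)-f((560,325),.1285))
E
```

```text
boss [0.57444857 0.12611511 0.152     ]
lug [0.59746387 0.20943397 0.11      ] 86.4392085686288 -15.441836352140697
lug [0.63995633 0.06439853 0.11      ] 90.0011306873155 -373.29314166201794
lug [0.49455574 0.10822444 0.11      ] 81.8714846035029 -377.37779360641474
pivot [0.55644646 0.0380693  0.1285    ] 89.86734921870189 -371.55559480095997
tabmid [0.50110931 0.09520954 0.138     ] 79.58518377574642 -157.14917496824765
tabend [0.48662741 0.09057092 0.138     ] 94.74146657485507 -157.96515414497503
knob [0.59341421 0.03204654 0.1635    ] 95.96141211192597 -78.601118131277
stub [0.5011572  0.14517793 0.06      ] 75.72988617930599 -14.579383246523633
beaker [0.77236975 0.12885589 0.085     ]
bB [ 0.69097338 -0.06982587  0.135     ]
bA [0.66104332 0.29168377 0.135     ]
jar [0.48241677 0.26339405 0.05      ]
[ 0.03696775 -0.00602277  0.035     ]
```

```bash
cat >> h.py <<'E'
from scipy.spatial.transform import Rotation as R
def go(t,jaw=None):
    """shift (units of 40 mm, present tool axes) to world point t; then turn for jaw axis azimuth (deg)"""
    s=get_state();M=R.from_rotvec(s["eef_rot"]).as_matrix()
    print("pos",np.round(s["position"],4),"units",np.round(M.T@(np.array(t)-s["position"])/.04,3),"F",np.round(s["ft_force"],1),"t",s["time_s"])
    y=M[:,1];print("tool x az",az(M[:,0]),"y az",az(y))
    if jaw is not None:
        d=(jaw-az(y)+90)%180-90; print("turn (tool z, rad)",-np.radians(d) if M[2,2]<0 else np.radians(d),"q6",s["joint_pos"][5])
E
python3 - <<'E'
from h import *
c=np.array([.5744,.1261]);a=np.radians(202.5);t=c+.087*np.array([np.cos(a),np.sin(a)]);print(t)
go([*t,.225],112.5)
E
```

```text
[0.49402248 0.09280654]
pos [ 0.2612 -0.5395  0.2219] units [ 12.126 -11.692  -0.057] F [-0.3  0.2 -0.7] t 0.1
tool x az 25.83089402944052 y az -64.16909008435756
turn (tool z, rad) 0.05813534511528734 q6 -0.11511735384688915
```

```bash
python3 -m crank '[[0.1,0.8,-0.77,0,0],[0.1,0.85,-0.82,0,0],[0.1,0.85,-0.82,0,0],[0.1,0.85,-0.82,0,0],[0.1,0.85,-0.82,0,0],[0.1,0.85,-0.82,0,0],[0.1,0.85,-0.82,0,0],[0.1,0.85,-0.82,0,0],[0.1,0.85,-0.82,0,0],[0.1,0.85,-0.82,0,0],[0.1,0.85,-0.82,0,0],[0.1,0.85,-0.82,0,0]]' 20
python3 -m crank '[[0.1,0.85,-0.82,0,0],[0.1,0.6,-0.5,0,0],[0.1,0.3,-0.3,0,0.06],[0.1,0,0,0,0],[0.1,0,0,0,0]]'
python3 - <<'E'
from h import *
import cv2
go([.494,.0928,.225],112.5)
c=get_calibration("wrist");im=camera("wrist");cv2.imwrite("pics/w1.png",im[:,:,::-1]);np.savez("w1.npz",**c)
E
```

```text
time_s: 1.3
position: [0.4563, -0.0087, 0.2226]
eef_rot: [-3.062, -0.702, 0.0]
ft_force: [0.9, 0.2, 0.3]
grip_width: 0.0397
time_s: 1.8
position: [0.4904, 0.078, 0.2223]
eef_rot: [3.081, 0.614, -0.002]
ft_force: [0.1, -0.6, -0.1]
grip_width: 0.0392
pos [0.4904 0.078  0.2223] units [ 0.224 -0.307 -0.069] F [ 0.1 -0.6 -0.1] t 1.8
tool x az 22.52836730016398 y az -67.47164010800128
turn (tool z, rad) 0.0004949734908876327 q6 1.1965783087094894
```

View pics/w1.png

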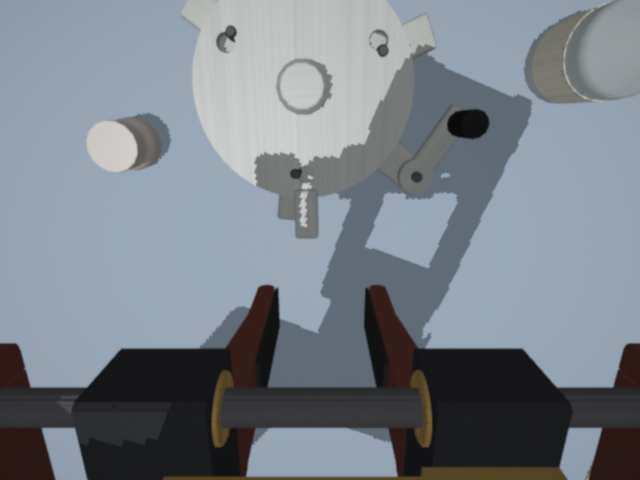

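The wrist view shows the boss at (302,85), the tab end at (307,236), the tab root at (305,190), the clamp pivot at (415,177) and the knob at (473,123). The lug shows to the left of the tab, with its left edge at about 279.

Run:
```python
from h import *
c={k:v for k,v in np.load("w1.npz").items()}
f=lambda p,z: ray("wrist",p,z,c)
b=f((302,84),.152);print("boss",b)
for n,p,z in [("tabend",(307,237),.138),("tabmid",(306,214),.138),("pivot",(415,177),.1285),("knob",(474,122),.1635),("lugcornerL",(279,216),.110),("lug330",(432,33),.11)]:
    q=f(p,z);v=(q-b)[:2];print(n,q,np.hypot(*v)*1e3,az(v)%360)
v=f((474,122),.1635)-f((415,177),.1285);print("arm az",az(v),np.hypot(*v[:2]))
t=b[:2]+.088*np.array([np.cos(np.radians(202.5)),np.sin(np.radians(202.5))])
go([*t,.225],112.5); go([*t,.116],112.5)
```

```text
boss [0.58031917 0.12710611 0.152     ]
tabend [0.49394276 0.08996734 0.138     ] 94.022191392404 203.26598023770393
tabmid [0.50834857 0.09645238 0.138     ] 78.22671369800874 203.07013408672708
pivot [0.55707576 0.03853974 0.1285    ] 91.56559543517221 255.29487737244528
knob [0.59777863 0.03188195 0.1635    ] 96.81154116986512 280.3898435614198
lugcornerL [0.4927497  0.11263297 0.11      ] 88.75744327777052 189.38478790479277
lug330 [0.64263837 0.06461688 0.11      ] 88.2529739308767 314.92194165913867
arm az -9.289643005077055 0.041243788906210575
pos [0.4904 0.0775 0.2224] units [ 0.352 -0.285 -0.066] F [-0.2 -0.8 -0.3] t 1.85
tool x az 22.459703225983684 y az -67.54029912054204
turn (tool z, rad) -0.000703352339116765 q6 1.196787397912209
pos [0.4904 0.0775 0.2224] units [ 0.355 -0.285  2.659] F [-0.2 -0.8 -0.3] t 1.85
tool x az 22.459703225983684 y az -67.54029912054204
turn (tool z, rad) -0.000703352339116765 q6 1.196787397912209
```

```bash
python3 -m crank '[[0.1,0.3,-0.25,0,0],[0.1,0.1,-0.035,0.3,0],[0.1,0,0,0.6,0],[0.1,0,0,0.6,0],[0.1,0,0,0.5,0],[0.1,0,0,0.4,0],[0.1,0,0,0.25,0],[0.1,0,0,0,0],[0.1,0,0,0,0]]'
python3 - <<'E'
from h import *
import cv2
go([.499,.0934,.116],112.5)
im=camera("wrist");cv2.imwrite("pics/w2.png",im[:,:,::-1])
E
```

```text
time_s: 2.75
position: [0.5017, 0.0947, 0.1167]
eef_rot: [-3.082, -0.61, -0.0]
ft_force: [0.0, -0.5, -0.1]
grip_width: 0.0394
pos [0.5017 0.0947 0.1167] units [-0.075  0.005  0.019] F [ 0.  -0.5 -0.1] t 2.75
tool x az 22.385970550815212 y az -67.61402930131466
turn (tool z, rad) -0.001990186751689249 q6 1.231215298641051
```

View pics/w2.png

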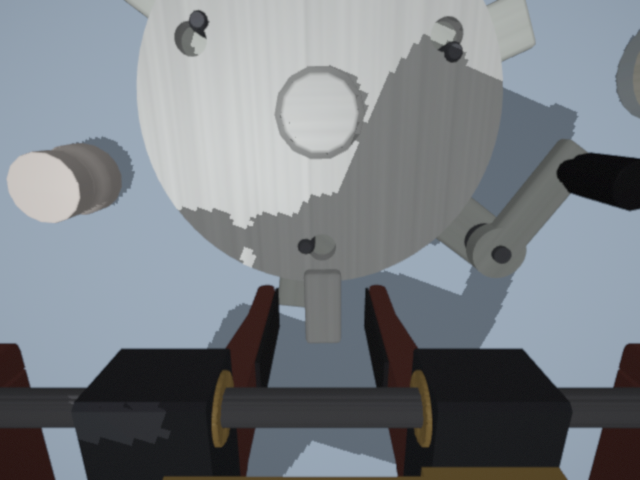

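The fingers straddle the tab at (322,305). The dark stud spot sits clockwise of each hole by about 7 mm, which agrees with the measured 7.5°. I'll push along the tool's -y.

```bash
python3 -m crank '[[0.1,0,-0.12,0,0],[0.1,0,-0.1,0,0],[0.1,0,-0.05,0,0],[0.1,0,-0.04,0,0.017],[0.1,0,-0.04,0,0.017],[0.1,0,-0.04,0,0.017],[0.1,0,-0.03,0,0.013],[0.1,0,0,0,0]]'
python3 -m crank '[[0.1,0,-0.025,0,0.012],[0.1,0,-0.025,0,0.012],[0.1,0,-0.02,0,0.01]]'
python3 - <<'E'
from h import *
import cv2
go([.499,.0934,.116],112.5)
im=camera("wrist");cv2.imwrite("pics/w3.png",im[:,:,::-1])
E
```

```text
time_s: 3.6
position: [0.4952, 0.1105, 0.1167]
eef_rot: [-3.1, -0.51, 0.0]
ft_force: [0.2, 0.8, 0.6]
grip_width: 0.0396
time_s: 3.9
position: [0.4944, 0.1131, 0.1167]
eef_rot: [-3.108, -0.457, -0.0]
ft_force: [0.2, -0.3, 0.8]
grip_width: 0.0393
pos [0.4944 0.1131 0.1167] units [-0.031  0.505  0.017] F [ 0.2 -0.3  0.8] t 3.9
tool x az 16.719906037862547 y az -73.28009325700188
turn (tool z, rad) -0.1008816584070061 q6 1.3674573535198833
```

View pics/w3.png

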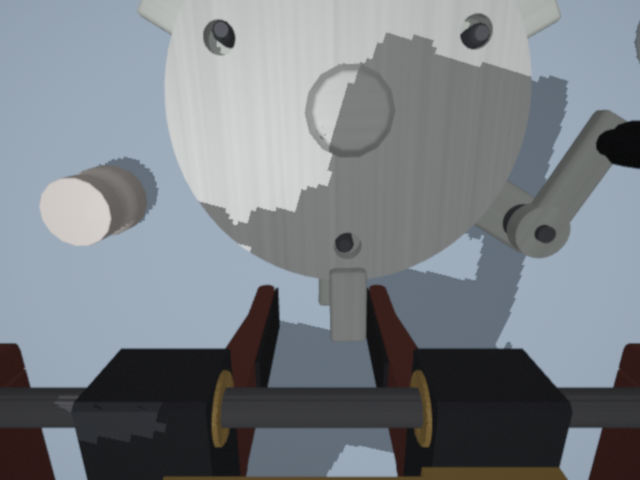

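The lid has turned with the tab and the studs are nearly centred in the holes at (345,243), (220,35) and (477,33). It hasn't dropped yet, so I'll go a few mm more.

```bash
for i in 1 2; do python3 -m crank '[[0.1,0,-0.02,0,0.009],[0.1,0,-0.02,0,0.009],[0.1,0,0,0,0]]'; done
python3 - <<'E'
from h import *
import cv2
im=camera("wrist");cv2.imwrite("pics/w4.png",im[:,:,::-1])
E
```

```text
time_s: 4.25
position: [0.4938, 0.1147, 0.1167]
eef_rot: [-3.112, -0.43, 0.0]
ft_force: [0.7, -0.0, 0.2]
grip_width: 0.0393
time_s: 4.55
position: [0.4934, 0.1162, 0.1167]
eef_rot: [-3.116, -0.402, 0.0]
ft_force: [0.9, -0.1, -0.2]
grip_width: 0.0395
```

View pics/w4.png

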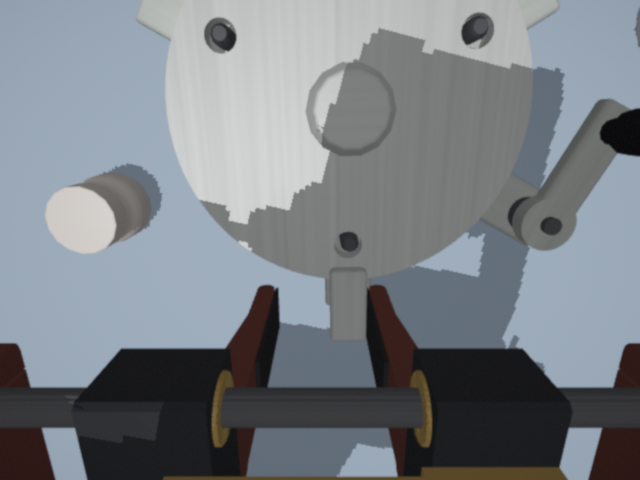

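Not dropped yet; the lug is still just visible left of the tab. I'll carry on and track the boss size by numbers.

```bash
cat > b.py <<'E'
from h import *
import cv2,sys
im=camera("wrist");cv2.imwrite(f"pics/{sys.argv[1]}.png",im[:,:,::-1])
g=cv2.medianBlur(cv2.cvtColor(im,cv2.COLOR_RGB2GRAY),3)
h=cv2.HoughCircles(g[30:200,260:440],cv2.HOUGH_GRADIENT,1,60,param1=60,param2=15,minRadius=32,maxRadius=52)
print("boss circle",None if h is None else h[0,:2]+[260,30,0],np.round(get_state()["ft_force"],1))
E
python3 b.py w4b
for i in 5 6 7; do python3 -m crank '[[0.1,0,-0.02,0,0.009],[0.1,0,-0.02,0,0.009],[0.1,0,0,0,0]]'|grep -E "pos|force"; python3 b.py w$i; done
```

```text
boss circle [[351.5        108.5         46.29999924]] [ 1.4  0.2 -0.1]
position: [0.493, 0.1178, 0.1167]
ft_force: [1.1, -0.1, 0.4]
boss circle [[351.5        104.5         43.40000153]] [ 0.4 -0.2  0.4]
position: [0.4926, 0.1193, 0.1167]
ft_force: [0.6, -0.9, -0.5]
boss circle [[351.5        103.5         43.59999847]] [0.3 0.1 0.3]
position: [0.4923, 0.1209, 0.1167]
ft_force: [1.3, -0.6, 0.1]
boss circle [[349.5        110.5         43.59999847]] [ 1.5 -0.8 -0.1]
```

View pics/w7.png

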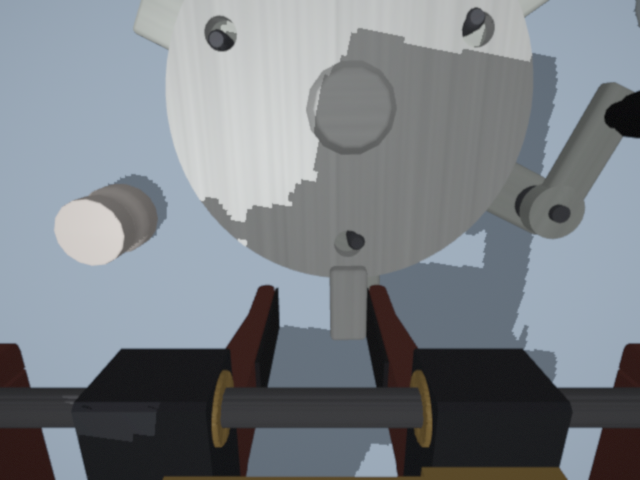

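```bash
python3 - <<'E'
import cv2,numpy as np
rows=[]
for n in ["w2","w4","w5","w7"]:
    im=cv2.imread(f"pics/{n}.png"); cs=[]
    for x,y in [((190,35) if n=="w2" else (220,35)),((320,246) if n=="w2" else (347,243)),((450,40) if n=="w2" else (477,30))]:
        cs.append(cv2.resize(im[y-28:y+28,x-32:x+32],(260,146*1),interpolation=cv2.INTER_CUBIC) if 0 else cv2.resize(im[max(y-28,0):max(y-28,0)+56,x-32:x+32],(168,147),interpolation=cv2.INTER_CUBIC))
    rows.append(np.hstack(cs))
cv2.imwrite("pics/m.png",cv2.convertScaleAbs(np.vstack(rows),alpha=1.2))
E
python3 b.py w7b
```

```text
boss circle [[351.5        104.5         44.59999847]] [-0.1  0.7  0.3]
```

View pics/m.png

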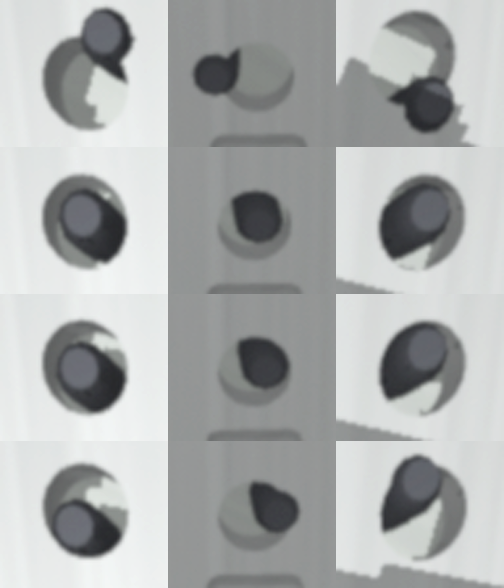

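The mosaic shows each stud tip as a light disc within its hole in w4 and w5, and past it on the other side in w7. I'll triangulate stud tips and holes against the given radius.

Run:
```python
from h import *
T=[(216.6,38.2),(356.5,241.3),(475.1,16.1)];H=[(220.4,33.7),(347.8,243.2),(478.1,28.3)]
def circ(P):
    A=np.c_[2*P[:,:2],np.ones(3)];s=np.linalg.solve(A,(P[:,:2]**2).sum(1));c=s[:2];return c,np.sqrt(s[2]+c@c)
az0=[90,210,330]
for n,L,zs in [("tips",T,[.124,.132]),("holes",H,[.132,.123])]:
  for z in zs:
    P=np.array([ray("wrist",p,z) for p in L]);c,r=circ(P)
    print(n,z,c,r*1e3,[round(float((az(p[:2]-c)-a+180)%360-180),1) for p,a in zip(P,az0)])
b=ray("wrist",(351,105),.152);print("boss",b)
print(get_calibration("wrist")["pose"][:3])
```

```text
tips 0.124 [0.5799818  0.12821744] 53.94441682435712 [-14.2, -13.8, -13.8]
tips 0.132 [0.57963659 0.12870256] 51.17617890953518 [-14.2, -13.8, -13.8]
holes 0.132 [0.57875612 0.12856558] 50.926164772278106 [-17.3, -17.7, -17.4]
holes 0.123 [0.5790909  0.12801149] 54.02521810296432 [-17.3, -17.7, -17.4]
boss [0.57940311 0.12942395 0.152     ]
[[ 2.00924965e-01 -9.34393322e-01 -2.94173893e-01  5.73254713e-01]
 [-9.79606468e-01 -1.91475929e-01 -6.08944772e-02  1.37670886e-01]
 [ 5.72173406e-04  3.00409868e-01 -9.53810035e-01  2.79895320e-01]]
```

Run:
```python
from h import *
def circ(P):
    A=np.c_[2*P[:,:2],np.ones(3)];s=np.linalg.solve(A,(P[:,:2]**2).sum(1));c=s[:2];return c,np.sqrt(s[2]+c@c)
D={"w2tips":[(198.8,19.6),(306.3,246.6),(453,51.2)],"w2holes":[(190.8,39),(321.5,247),(447.3,33)],
"w4tips":[(82/2.625+188,(213-147)/2.625+7),((258-168)/2.625+315,(220-147)/2.625+215),((429-336)/2.625+445,(210-147)/2.625+2)],
"w4holes":[(85/2.625+188,(220-147)/2.625+7),((255-168)/2.625+315,(223-147)/2.625+215),((422-336)/2.625+445,(222-147)/2.625+2)]}
for n,L in D.items():
  for z in [.115,.120,.124,.128,.132]:
    P=np.array([ray("wrist",p,z) for p in L]);c,r=circ(P)
    print(n,z,c.round(4),round(r*1e3,1),[round(float((az(p[:2]-c)-a+180)%360-180),1) for p,a in zip(P,[90,210,330])])
```

```text
w2tips 0.115 [0.5752 0.1389] 56.8 [-25.2, -24.3, -24.4]
w2tips 0.12 [0.5751 0.1389] 55.1 [-25.2, -24.3, -24.4]
w2tips 0.124 [0.5751 0.1388] 53.7 [-25.2, -24.3, -24.4]
w2tips 0.128 [0.575  0.1388] 52.4 [-25.2, -24.3, -24.4]
w2tips 0.132 [0.575  0.1388] 51.0 [-25.2, -24.3, -24.4]
w2holes 0.115 [0.5753 0.1384] 56.8 [-17.2, -18.0, -17.2]
w2holes 0.12 [0.5753 0.1384] 55.1 [-17.2, -18.0, -17.2]
w2holes 0.124 [0.5752 0.1384] 53.7 [-17.2, -18.0, -17.2]
w2holes 0.128 [0.5752 0.1384] 52.3 [-17.2, -18.0, -17.2]
w2holes 0.132 [0.5751 0.1383] 50.9 [-17.2, -18.0, -17.2]
w4tips 0.115 [0.5801 0.1274] 57.3 [-16.8, -17.3, -17.6]
w4tips 0.12 [0.5799 0.1277] 55.6 [-16.8, -17.3, -17.6]
w4tips 0.124 [0.5797 0.128 ] 54.2 [-16.8, -17.3, -17.6]
w4tips 0.128 [0.5796 0.1282] 52.8 [-16.8, -17.3, -17.6]
w4tips 0.132 [0.5794 0.1285] 51.4 [-16.8, -17.3, -17.6]
w4holes 0.115 [0.5789 0.1276] 56.7 [-17.4, -17.3, -17.8]
w4holes 0.12 [0.5788 0.1279] 55.0 [-17.4, -17.3, -17.8]
w4holes 0.124 [0.5786 0.1281] 53.6 [-17.4, -17.3, -17.8]
w4holes 0.128 [0.5785 0.1284] 52.2 [-17.4, -17.3, -17.8]
w4holes 0.132 [0.5783 0.1286] 50.9 [-17.4, -17.3, -17.8]
```

Run:
```python
from h import *
c=get_calibration("wrist");K=np.array(c["intrinsics"]);T=np.array(c["pose"]);print(K[0,0],K[:2,2])
# rim radius & boss radius vs height from pixel widths at w7: boss x 306..396 row 105 ; lid rim x 166..531 row ~95 
for L,R_,y,d in [(306,396,105,.026),(166,531,93,.140)]:
    for z in (.115,.123,.132,.138,.143,.152): print(d,z,round(np.linalg.norm(ray("wrist",(L,y),z)-ray("wrist",(R_,y),z))*1e3,1),end=" | ")
    print()
for z in (.1285,.12): # pivot, known 92 from axis at az 270+yaw
    p=ray("wrist",(552,212),z);v=p[:2]-[.580,.128];print("pivot",p,np.hypot(*v),az(v))
```

```text
386.384852832914 [321.41333588 241.3504134 ]
0.026 0.115 36.2 | 0.026 0.123 34.5 | 0.026 0.132 32.5 | 0.026 0.138 31.2 | 0.026 0.143 30.1 | 0.026 0.152 28.1 | 
0.14 0.115 145.7 | 0.14 0.123 138.6 | 0.14 0.132 130.7 | 0.14 0.138 125.4 | 0.14 0.143 121.0 | 0.14 0.152 113.0 | 
pivot [0.55723761 0.03982658 0.1285    ] 0.09106414042355439 -104.47514343023015
pivot [0.55633834 0.03433317 0.12      ] 0.0966092566473405 -104.17718025401167
```

The measurements say the holes were aligned at w4 and the lid is now 3.5° past without a drop, so the side load probably held it up. I'll push it back with the other finger, then back off so it's free.

```bash
python3 -m crank '[[0.1,0,0.2,0,0],[0.1,0,0.2,0,0],[0.1,0,0.1,0,0],[0.1,0,0.05,0,0],[0.1,0,0.04,0,-0.018],[0.1,0,0.04,0,-0.018],[0.1,0,0.03,0,-0.012],[0.1,0,0,0,0]]'; python3 b.py w8
python3 -m crank '[[0.1,0,0.03,0,-0.014],[0.1,0,0,0,0]]'; python3 b.py w9
python3 - <<'E'
import cv2,numpy as np
cv2.imwrite("pics/m2.png",np.hstack([cv2.imread(f"pics/{n}.png")[:350,120:620] for n in ["w8","w9"]])[:, :, :][:, ::1])
im=cv2.imread("pics/m2.png");cv2.imwrite("pics/m2.png",cv2.resize(im,(800,280),interpolation=cv2.INTER_AREA))
E
```

```text
time_s: 6.55
position: [0.4978, 0.095, 0.1167]
eef_rot: [-3.117, -0.394, -0.0]
ft_force: [0.2, 0.2, 0.8]
grip_width: 0.0397
boss circle [[285.5        106.5         40.20000076]] [0.3 0.7 0.4]
time_s: 6.8
position: [0.498, 0.0938, 0.1167]
eef_rot: [-3.114, -0.416, -0.0]
ft_force: [0.5, 0.6, 0.9]
grip_width: 0.0393
boss circle [[285.5        105.5         40.20000076]] [1.4 1.  1.2]
```

View pics/m2.png

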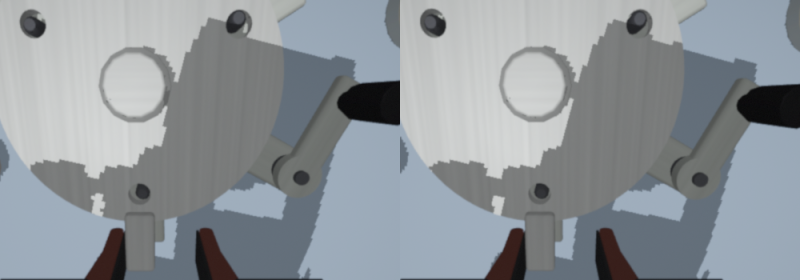

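The boss radius fell from about 44 to 40 px, as a 9 mm drop would give, and the holes are centred on the studs. I'll back off, lift, close the gripper and go over the boss; the contact height will confirm it.

```bash
python3 -m crank '[[0.1,0,-0.15,0,0],[0.1,0,-0.14,0,0],[0.1,0,0,-0.4,0],[0.1,0,0,-0.7,0],[0.1,0,0,-0.6,0],[0.6,0,0,-0.2,0],[1,0,0,0,0],[1,0,0,0,0]]'
python3 - <<'E'
from h import *
go([.5798,.128,.165])
E
```

```text
time_s: 7.65
position: [0.4942, 0.1051, 0.1918]
eef_rot: [-3.114, -0.415, 0.002]
ft_force: [0.8, 0.1, -0.2]
grip_width: 0.0188
pos [0.4942 0.1051 0.1918] units [2.216 0.007 0.667] F [ 0.8  0.1 -0.2] t 7.65
tool x az 15.180352248866976 y az -74.81967032486423
```

```bash
python3 -m crank '[[1,0.7,0,0,0],[1,0.9,0,0,0],[1,0.6,0,0,0],[1,0,0,0.5,0],[1,0,0,0.15,0],[1,0,0,0,0]]'
for i in 1 2 3 4; do python3 -m crank '[[1,0,0,0.08,0],[1,0,0,0.08,0],[1,0,0,0,0]]'|grep -E "pos|force"; done
```

```text
time_s: 8.25
position: [0.5775, 0.1277, 0.1641]
eef_rot: [-3.114, -0.415, 0.009]
ft_force: [-0.6, -0.7, 0.6]
grip_width: 0.0007
position: [0.5796, 0.1279, 0.1603]
ft_force: [-0.5, 0.0, 0.8]
position: [0.5796, 0.1279, 0.1535]
ft_force: [0.1, -0.4, -0.2]
position: [0.5795, 0.128, 0.1469]
ft_force: [0.4, -0.0, -0.0]
position: [0.58, 0.128, 0.1409]
ft_force: [-0.3, 0.2, -0.3]
```

The boss isn't at 152 mm, so the lid has dropped. Pressing on.

```bash
for i in 1 2 3 4 5 6; do python3 -m crank '[[1,0,0,0.04,0],[1,0,0,0,0]]'|grep -E "pos|force"; done
```

```text
position: [0.58, 0.128, 0.1396]
ft_force: [-0.3, -0.9, 2.8]
position: [0.58, 0.128, 0.1384]
ft_force: [-0.9, -0.3, 6.2]
position: [0.5801, 0.1281, 0.1383]
ft_force: [-5.7, -0.1, 17.0]
position: [0.5801, 0.128, 0.1382]
ft_force: [-9.2, -1.2, 28.2]
position: [0.5802, 0.1281, 0.1381]
ft_force: [-12.0, -1.6, 39.8]
position: [0.5802, 0.1281, 0.1381]
ft_force: [-16.1, -2.7, 50.8]
```

The lid is firm at 138.1 mm under 50 N, so it is fully home. Now the clamp.

```bash
python3 -m crank '[[1,0,0,-0.3,0],[1,0,0,-0.7,0],[0.7,0,0,-0.8,0],[0.36,0,0,-0.3,0],[0.36,0,0,0,0],[0.36,0,0,0,0]]'
python3 - <<'E'
from h import *
go([.5967,.0325,.200],-99.3)
E
```

```text
time_s: 11.25
position: [0.5793, 0.1279, 0.2143]
eef_rot: [-3.114, -0.415, 0.002]
ft_force: [-0.3, 0.3, -0.2]
grip_width: 0.0269
pos [0.5793 0.1279 0.2143] units [-0.203  2.416  0.357] F [-0.3  0.3 -0.2] t 11.25
tool x az 15.168046275790706 y az -74.83197845157768
turn (tool z, rad) 0.42704753746889057 q6 1.4069052498303152
```

```bash
python3 -m crank '[[0.36,-0.1,0.7,0,0],[0.36,-0.1,0.9,0,0],[0.36,0,0.816,0,0],[0.36,0,0,0.36,0.14],[0.36,0,0,0,0.14],[0.36,0,0,0,0.147],[0.36,0,0,0,0],[0.36,0,0,0,0]]'
python3 b.py k1 >/dev/null
python3 - <<'E'
from h import *
go([.5967,.0325,.138],-99.3)
E
```

```text
time_s: 12.05
position: [0.5966, 0.0327, 0.1995]
eef_rot: [-3.132, 0.248, 0.004]
ft_force: [-0.2, -0.5, -0.3]
grip_width: 0.0286
pos [0.5968 0.0327 0.1999] units [1.000e-03 6.000e-03 1.548e+00] F [ 0.2  0.1 -0.1] t 12.1
tool x az -9.087796937258942 y az -99.08778668981782
turn (tool z, rad) 0.0037038209792350277 q6 1.6685464100746756
```

View pics/k1.png

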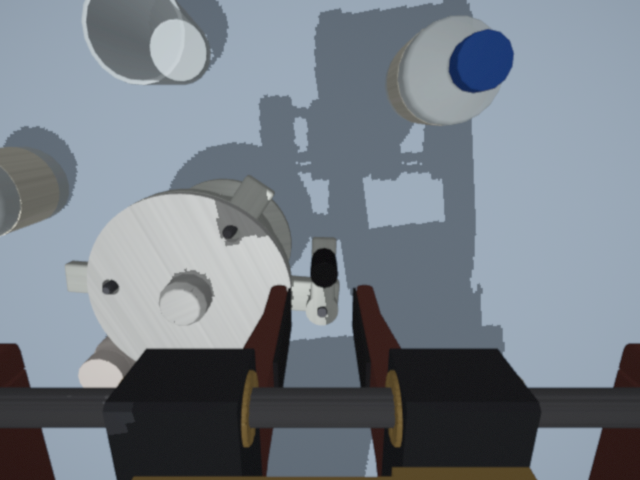

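The knob at (323,265) lies on the jaw centre line with the arm along tool x, and the studs stand up through the lid holes. I'll descend over it.

```bash
python3 -m crank '[[0.36,0,0,0.5,0],[0.36,0,0,0.5,0],[0.36,0,0,0.35,0],[0.36,0,0,0.2,0],[0.36,0,0,0,0],[0.36,0,0,0,0]]'
python3 -m crank '[[0.36,-0.007,-0.12,0,-0.12],[0.36,-0.007,-0.12,0,-0.12],[0.36,-0.007,-0.12,0,-0.12],[0.36,-0.007,-0.12,0,-0.12],[0.36,-0.007,-0.12,0,-0.12],[0.36,-0.007,-0.12,0,-0.12],[0.36,0,0,0,0]]'
```

```text
time_s: 12.7
position: [0.5978, 0.0326, 0.1394]
eef_rot: [-3.131, 0.254, -0.001]
ft_force: [-0.2, -0.2, 0.3]
grip_width: 0.028
time_s: 13.4
position: [0.5926, 0.0606, 0.1401]
eef_rot: [3.019, 0.867, 0.003]
ft_force: [0.3, 0.5, -0.0]
grip_width: 0.0282
```

```bash
python3 -m crank '[[0.36,-0.007,-0.12,0,-0.12],[0.36,-0.007,-0.12,0,-0.12],[0.36,-0.007,-0.12,0,-0.12],[0.36,-0.007,-0.12,0,-0.12],[0.36,-0.007,-0.12,0,-0.12],[0.36,-0.007,-0.12,0,-0.12],[0.36,0,0,0,0]]'
for i in 1 2 3 4; do python3 -m crank '[[0.36,-0.002,-0.03,0,-0.03],[0.36,-0.002,-0.03,0,-0.03],[0.36,0,0,0,0]]'|grep -E "pos|force|rot"; done
```

```text
time_s: 14.1
position: [0.5701, 0.0776, 0.14]
eef_rot: [2.523, 1.871, 0.002]
ft_force: [-0.6, 0.6, -0.2]
grip_width: 0.028
position: [0.568, 0.0781, 0.1395]
eef_rot: [2.465, 1.947, 0.002]
ft_force: [1.4, -0.3, 1.0]
position: [0.5648, 0.0786, 0.1391]
eef_rot: [-2.404, -2.022, -0.0]
ft_force: [2.1, 1.0, 0.8]
position: [0.5622, 0.0788, 0.139]
eef_rot: [-2.342, -2.094, 0.0]
ft_force: [2.3, 1.0, 1.4]
position: [0.5613, 0.0783, 0.139]
eef_rot: [2.276, 2.163, 0.002]
ft_force: [5.5, 0.7, -2.8]
```

```bash
python3 -m crank '[[0.36,0,-0.03,0,0],[0.36,0,-0.03,0,0],[0.36,0,0,0,0]]'
python3 -m crank '[[0.36,0,0.1,0,0],[0.36,0,0.08,0,0],[0.36,0,0,0,0],[0.36,0,0,-0.3,0],[0.36,0,0,-0.7,0],[0.36,0,0,-0.8,0],[0.36,0,0,-0.3,0],[0.36,-0.8,0,0,0],[0.36,-0.8,0,0,0],[0.36,-0.8,0,0,0],[0.36,-0.8,0,0,0],[0.36,0,0,0,0]]'
python3 - <<'E'
from h import *
import cv2
im=camera("top")[:,:,::-1]
cv2.imwrite("pics/end.png",cv2.resize(im[140:340,180:440],None,fx=3,fy=3,interpolation=cv2.INTER_CUBIC))
E
```

```text
time_s: 15.6
position: [0.5612, 0.0783, 0.1392]
eef_rot: [2.275, 2.16, 0.007]
ft_force: [12.3, -0.7, -7.5]
grip_width: 0.0283
time_s: 16.8
position: [0.5575, -0.0526, 0.2229]
eef_rot: [2.282, 2.158, -0.002]
ft_force: [0.0, 0.3, -0.4]
grip_width: 0.0281
```

View pics/end.png

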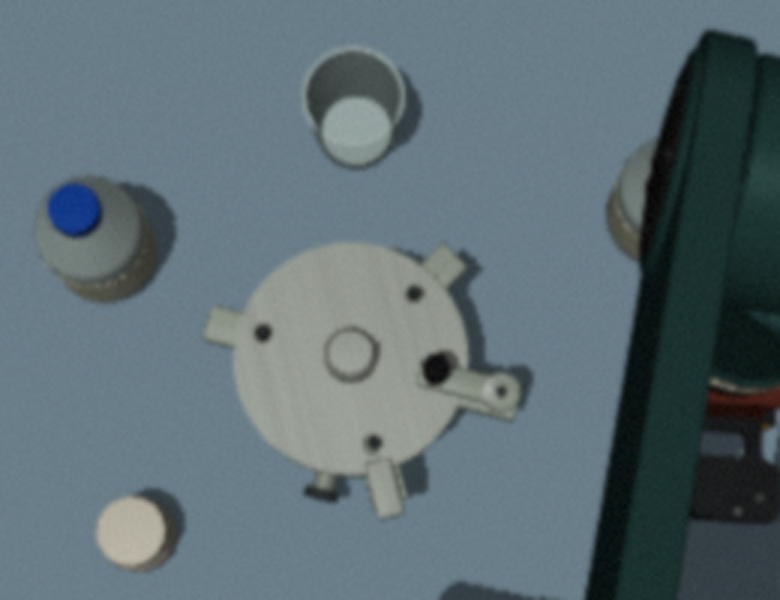

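The lid sits over its studs. The arm runs from the pivot (500,390) through the knob (436,368) towards the centre, and the beaker, left bottle and jar are in place. I'll check the angle, then hand in.

Run:
```python
from h import *
f=lambda p,z: ray("top",(180+p[0]/3,140+p[1]/3),z)
v=f((436,368),.1635)-f((500,390),.1285);print("arm az",az(v),"clamp rad",np.radians(az(v)+14.2),np.hypot(*v[:2]))
print("bottleA",ray("top",(180+75/3,140+209/3),.135),"jar",f((133,527),.05),"beaker",f((355,95),.085))
print(get_state()["position"],get_state()["ft_force"])
print(close_job())
```

```text
arm az 78.93903606431132 clamp rad 1.6255828414559736 0.03921822546317737
bottleA [0.66165311 0.29170974 0.135     ] jar [0.47933157 0.26266059 0.05      ] beaker [0.7493339  0.12788888 0.085     ]
[ 0.55746576 -0.05073092  0.22287219] [-0.01307512  0.62207402 -0.08341784]
the job is handed in; nothing more can be done
None
```

The lid is down over the three studs and pressed fully home, the hold-down arm is shut against its stop, and I handed the job in at about 17 s. I can't see the verdict; my final checks point to success.

- **Lid turning:** I turned the lid by its tab. The first push went about 3.5° past the match without a drop. I pushed it back with the other finger, and it dropped.
- **Lid home:** Pressing on the boss, it yielded from about 140 mm and stopped firm at 138.1 mm under 50 N. The home height is 138 mm.
- **Hold-down arm:** The push met the stop, with the force rising to about 12 N. From the top picture I estimated 1.63 rad, against the stop's 1.57 and the required 1.40, so the picture estimate is a few hundredths high.
- **Bottles, beaker and jar:** Bottle A measured within 1 mm of its starting place and the jar within about 3 mm. The beaker's two readings differ by 23 mm. I took them at different points on the beaker (its far rim at first, the rim centre at the end), and the robot never came near it. The second bottle was partly hidden by the robot arm in the last picture, so its place was not checked. It stood upright in an earlier wrist view, and no later move brought the tool lower near it.
- **Robot:** It stood clear with the wrist force near zero at hand-in.
- **Disagreement:** The hole positions in the wrist pictures suggested the lid was lower than "perched" even before it dropped. I didn't resolve that, and relied on the contact height instead.

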